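# Clip the alert tag to the chart clipboard

### The job

A yellow alert tag lies loose on the small blue clipboard. Without picking it up, push it with the fingertips up to the steel clip, hold the clip's thumb tab down with one fingertip while the other fingertip pushes the tag in beneath the open jaw until it sits squarely against the stop, then let the clip close on it. Leave the marker, sanitizer bottle, tape roll and tape measure where they are.

Things in the scene. Friction and masses are not known exactly. Their poses are not given: they have to be found in the camera images.
- clipboard: Blue A5 clipboard lying flat, fixed to the counter by grip feet: 236 mm long (its x), 166 mm wide (its y), flat top 7 mm above the counter. Origin: centre of its underside, on the counter; +x points along the board to the head end, where the clip is; z up.
- clip (a joint): Angle of the sprung clip, rad: 0 closed, 0.5 fully open (end stop). Pressing the thumb tab down opens it; gap under the lip about 4 mm at 0.2, 6.4 at 0.3, 8.5 at 0.4, 10.7 at 0.5. At the tab's middle it takes about 5 N to start and 9.5 N at full opening. It springs shut when let go; closed on the tag it reads about 0.23.
- clip_tab (a point): Middle of the top of the thumb tab, 20 mm beyond the hinge pin towards the head; moves with the clip. The tab is 62 mm wide (board y) and reaches from 8 to 31 mm beyond the pin, overhanging the board's head edge (18 mm beyond the pin). Height above the board top: about 14 mm with the clip closed, 8 at clip angle 0.3, 6 at 0.4, 4 at 0.5.
- stop (a point): Middle of the stop, on the board top (board x = +94 mm): the upturned front edge of the clip's base plate, 4.5 mm high, 86 mm wide in the board's y, 14 mm behind the lip. The tag is fully home when its front edge is against it.
- tag: Yellow plastic tag, about 40 g, loose on the board in front of the jaw, askew at first. Plate 28 mm deep (its x), 90 mm wide (its y), 5 mm thick; along the whole rear edge a 5 mm wide ridge stands 12 mm above the underside, to push on. Origin: centre of the underside; front edge, which goes beneath the jaw, at x = +14 mm, ridge's outer face at x = -14 mm.
- tag_front (a point): Middle of the tag's front edge, at the underside.
- tag_rear (a point): Top of the ridge at the middle of the tag's rear face.
- marker: Red-capped white marker, 119 mm long, 15 mm thick, lying across the lower part of the board; origin at its underside. Leave it alone.
- sanitizer: Pump bottle, 65 mm diameter, 165 mm tall, upright on the counter; origin at the centre of its underside. Leave it alone.
- tape_roll: Blue roll of tape lying flat, 100 mm diameter, 24 mm high; origin at the centre of its underside. Leave it alone.
- tape_measure: Yellow and black tape measure, 70 x 38 mm, 64 mm high; origin at the centre of its underside. Leave it alone.
- hinge (a point): Middle of the clip's hinge pin, which lies along the board's y at board x = +100 mm, 10 mm above the board top. The steel clip is 104 mm wide and nothing on it stands higher than 16 mm above the board top when closed, 18 mm when open.
- jaw_line (a point): Point on the board top (board x = +80 mm, y = 0) that the middle of the closed jaw's lip touches. The lip is an upright wall 2 mm thick, 104 mm wide in the board's y; it faces the tag and closes the way in until the clip is opened.

How it is judged:
On the way, in this order (a step that is already met when the one before it is completed fails the run):
1. a finger holds the clip open while the tag is still in front of the jaw (value of joint clip above 0.25 rad and contact force between the fingers and clip above 1 N and x of tag_front in the frame of clipboard below 0.085 m), for 0.1 s.
2. with the clip still held open by a finger, the tag has been pushed beneath the jaw up to the stop (value of joint clip above 0.25 rad and contact force between the fingers and clip above 1 N and x of tag_front in the frame of clipboard above 0.091 m), for 0.05 s.
At the end, for the whole second after the job is handed in: The tag lies flat on the board beneath the jaw, its front edge within 3.5 mm of the stop, square within 4.5 degrees and within 30 mm of the clip's middle, and the let-go clip presses on it (clip angle 0.17 to 0.29) (x of tag_front in the frame of clipboard above 0.0905 m and angle between the x axis of tag and the x axis of clipboard, either way round below 0.08 rad and y of tag in the frame of clipboard between -0.03 and 0.03 m and z of tag in the frame of clipboard below 0.0095 m and value of joint clip between 0.17 and 0.29 rad and contact force between tag and clip above 1 N and linear speed of tag below 0.01 m/s); the robot touches nothing.
It fails at once if the tag is lifted off the board or tipped up (z of tag in the frame of clipboard above 0.015 m or angle between tag's own z axis and vertical above 0.35 rad).
It fails at once if a bystander is moved (distance of any of marker, sanitizer, tape_roll, tape_measure from where it was at the start of the episode above 0.02 m).
It also fails if it takes over 48 s, if anything falls off the work surface, if the arm or the gripper's body presses on something with over 40 N, if the wrist force passes 120 N, or if a joint passes its speed limit or range.

### The arm

A 6-joint arm with a two-finger parallel gripper is mounted at the origin on the work surface. World frame = base frame: x ahead of the robot, y to its left, z up, the work surface at z = 0. Lengths are in m, angles in rad, forces in N, time in s.
With the tool pointing down it reaches from about 0.425 to 1.125 m from the base axis. Payload 14.9 kg.
Tool frame: the origin (TCP) lies at the very end of the fingers, on their centre line; the grasp point (between the pads) lies 19 mm behind it; z points along the fingers, y is the line along which they close (so a half turn about z gives the same grasp; the last joint's range is limited). The gripper opens to 91 mm and grips with 3 to 60 N. Pads are 32 mm wide; open, the fingers measure 118 mm over their backs; the gripper's body (76 mm by 178 mm) begins 60 mm behind the grasp point.
Start: joints at [-1.275, 0.379, 1.734, -0, 1.028, -0.033], TCP at [0.226, -0.663, 0.214] pointing down, gripper open.
Joint ranges: [-2.77, 2.77], [-0.74, 2.19], [0, 2.66], [-1.06, 4.2], [0.31, 2.87], [-3.08, 3.08]. Speed limits (rad/s): [1.89, 1.89, 2.39, 3.14, 3.14, 3.14].

### API

Orientations are given as a 3x3 rotation matrix whose columns are the frame's x, y, z axes.
In Python, from plant import ctrl gives the robot as it stands.
- The arm moves only by the shell command python3 -m creep 'ROWS' [OPENING] [FORCE]. ROWS is JSON, a list of rows, each an object of numbers: "dx", "dy", "dz": the shift along the world's x, y, z in m; "twist": the turn about the world's z in rad. A call has 1 to 12 rows; each row is the pose to reach, as a shift and turn from the pose commanded when the call began; what a row does not reach only later rows make up. A row lasts 1/10 s, in which the tool goes at most 50 mm and 8.59 degrees, less where a joint would pass 70% of its speed; a pose out of reach is approached as far as the arm can. A call with a gripper value outside its range is refused whole. OPENING is the closure in counts, from 0 (fully open) to 255 (shut), set as the call begins (- or left out, the last holds). The fingers move at their own pace and stop on an object; FORCE is the grip in N (left out, the last holds). Time passes only in rows, so rows that repeat a pose let the fingers close. It gives the time, the measured TCP pose, the force, the opening and the grip force at its end, in the units of the state.
- ctrl.get_obs(): the state, without advancing time (a new reading comes with each control period).
- ctrl.get_image(name): name is "side" or "top" or "wrist"; returns a dict with "image" (400x640x3 uint8, red, green, blue), "vfov" (degrees; the focal length in pixels is half the picture's height over the tangent of half this angle, whatever the lens; pixels are square), "cx", "cy" (the principal point, pixels), "R" (3x3) and "t" (3): a world point X has camera coordinates R X + t. Camera axes: x right, y down, z forward; pixel columns grow to the right and rows downward; lengths in m; the calibration is good to about 2 mm. The wrist camera is an equidistant fisheye: a pixel r from the principal point sees the ray r / f radians off the axis. A picture is of the moment at which its call begins. There is no depth.
- ctrl.hand_in(): hands the job in; it is judged then, once.
The state is a dict: "clock": time; "q": joint angles; "joint_vel": joint speeds; "tau": joint torques, N m; "eef_pos": TCP position; "tcp_rot": TCP orientation; "wrist_force": force on the tool from outside, world axes, zero at the start; "torque": the same for the moment, N m; "grip_width": finger opening in m; "grip_force": force on a finger pad.
Only numpy, scipy, OpenCV 4.12 (cv2) and the standard library are available. Lean on these libraries where they do the work, as an engineer would, in place of code of your own. Each camera call takes 0.05 s, during which the arm holds its last target. There are 200 camera calls.

## Working session

There is one attempt and no reset: what is moved stays moved. The work goes in short steps, Python scripts to look and compute and a shell command to move; the robot and the scene stay as the last step left them, time stands still between calls to the robot, and variables do not carry over. Pictures are saved under pics/ and viewed, at most 12 in all, crops included, and the job is handed in when it is done.

```bash
ls; mkdir -p pics
python3 - <<'E'
from plant import ctrl
import cv2,numpy as np,pickle
d={}
for n in("top","side"):
    d[n]=ctrl.get_image(n); cv2.imwrite(f"pics/{n}0.png",d[n]["image"][...,::-1]); print(n,d[n]["vfov"],d[n]["cx"],d[n]["cy"],d[n]["R"],d[n]["t"])
pickle.dump(d,open("im0.pkl","wb"))
o=ctrl.get_obs();print(o["clock"],o["eef_pos"],o["tcp_rot"],o["grip_width"])
E
```

```text
pics
top 47.30082775387989 325.32391227565404 196.63731690325017 [[ 1.31944569e-03 -9.99997039e-01 -2.04494568e-03]
 [-9.88019097e-01 -9.88047045e-04 -1.54328507e-01]
 [ 1.54326030e-01  2.22407347e-03 -9.88017475e-01]] [0.0933162  0.56291004 1.11448019]
side 44.44120256526796 316.42135153945816 202.06223687082084 [[-0.7309366  -0.68243717  0.00334634]
 [-0.39659579  0.42078038 -0.81587723]
 [ 0.55537687 -0.59768167 -0.57821549]] [0.48093812 0.23865206 1.14069593]
0.1 [ 0.22593743 -0.66217111  0.21335735] [[ 9.46423436e-01  3.22928157e-01 -2.91606188e-04]
 [ 3.22928288e-01 -9.46422991e-01  9.18256867e-04]
 [ 2.05481967e-05 -9.63227706e-04 -9.99999536e-01]] 0.09144395973263238
```

View pics/top0.png

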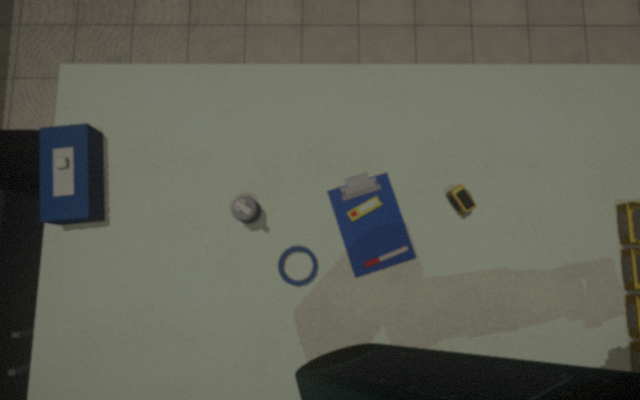

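View pics/side0.png

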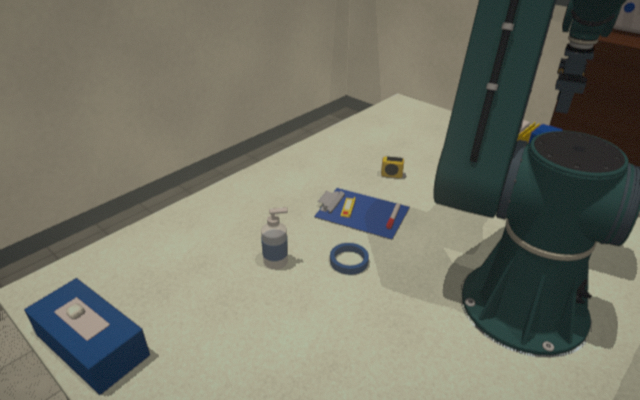

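The top view shows the board at corners (330,190), (387,173), (415,260), (355,277), with the clip at the top edge and the tag at about (365,208). The marker is at (385,257). The side view shows the same layout with the bottle and tape well clear of the clip.

```bash
cat > h.py <<'E'
import numpy as np,cv2
def cast(im,px,z):
    f=200/np.tan(np.radians(im["vfov"])/2); px=np.atleast_2d(px).astype(float)
    R=np.array(im["R"]);t=np.array(im["t"]);c=-R.T@t
    u=(px-[im["cx"],im["cy"]])/f
    d=np.c_[u,np.ones(len(u))]@R
    return (c+d*((z-c[2])/d[:,2])[:,None])[:,:2]
def fishray(im,px):
    f=200/np.tan(np.radians(im["vfov"])/2); px=np.atleast_2d(px).astype(float)
    u=px-[im["cx"],im["cy"]]; r=np.linalg.norm(u,axis=1); th=r/f
    s=np.sin(th)/np.maximum(r,1e-9)
    R=np.array(im["R"]);t=np.array(im["t"]);c=-R.T@t
    return c,np.c_[u*s[:,None],np.cos(th)]@R
def castf(im,px,z):
    c,d=fishray(im,px); return (c+d*((z-c[2])/d[:,2])[:,None])[:,:2]
def mask(im,kind,roi=None):
    h=cv2.cvtColor(im["image"],cv2.COLOR_RGB2HSV)
    lo,hi={"blue":((105,110,40),(125,255,255)),"yellow":((18,110,80),(36,255,255))}[kind]
    m=cv2.inRange(h,lo,hi)
    if roi: 
        k=np.zeros_like(m);x0,y0,x1,y1=roi;k[y0:y1,x0:x1]=1;m=m*k
    return m
def big(m):
    cs,_=cv2.findContours(m,cv2.RETR_EXTERNAL,cv2.CHAIN_APPROX_NONE)
    return max(cs,key=cv2.contourArea)[:,0]
def rect(p):
    return cv2.minAreaRect((p*1000).astype(np.float32))
E
python3 - <<'E'
import pickle; from h import *
d=pickle.load(open("im0.pkl","rb"));im=d["top"]
b=rect(cast(im,big(mask(im,"blue",(322,165,425,285))),.007));print(b,cv2.boxPoints(b))
t=rect(cast(im,big(mask(im,"yellow",(335,190,390,228))),.012));print(t,cv2.boxPoints(t))
E
```

```text
((496.8192138671875, -24.016769409179688), (228.53555297851562, 159.35382080078125), 17.6893367767334) [[ 363.74396    17.17194 ]
 [ 412.16452  -134.64732 ]
 [ 629.8945    -65.205475]
 [ 581.4739     86.613785]]
((536.8816528320312, -6.894176483154297), (24.405010223388672, 86.33553314208984), 27.781217575073242) [[505.96533   25.61026 ]
 [546.20605  -50.773705]
 [567.798    -39.398613]
 [527.55725   36.98535 ]]
```

```bash
python3 -m creep '[{"dx":0.015,"dy":0.04},{"dx":0.035,"dy":0.09},{"dx":0.055,"dy":0.135},{"dx":0.07,"dy":0.18},{"dx":0.09,"dy":0.225},{"dx":0.11,"dy":0.27},{"dx":0.125,"dy":0.315},{"dx":0.145,"dy":0.36},{"dx":0.16,"dy":0.405},{"dx":0.18,"dy":0.45},{"dx":0.195,"dy":0.495},{"dx":0.215,"dy":0.54}]' 115 40
python3 -m creep '[{"dx":0.02,"dy":0.045},{"dx":0.035,"dy":0.085,"twist":-0.02},{"dx":0.035,"dy":0.095,"twist":-0.02},{"dx":0.035,"dy":0.095,"twist":-0.02},{"dx":0.035,"dy":0.095,"twist":-0.02}]'
python3 - <<'E'
from plant import ctrl
import cv2,pickle
d=ctrl.get_image("wrist");pickle.dump(d,open("w1.pkl","wb"));cv2.imwrite("pics/w1.png",d["image"][...,::-1]);print(d["vfov"],d["R"],d["t"])
E
```

```text
65.70646984690485 [[ 0.32324229 -0.94631453 -0.00179804]
 [-0.91151057 -0.31186339  0.26812255]
 [-0.25428901 -0.08502961 -0.96338313]] [-0.69980167 -0.03014645  0.39123851]validation failed for argument at $[0]...
validation failed for argument at $[0]...
```

View pics/w1.png

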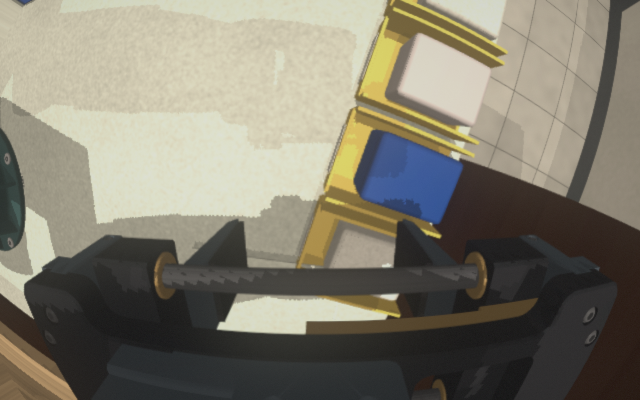

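The picture shows bins at the start position, so the arm did not move and the rows were rejected. They probably need all four keys.

```bash
python3 -m creep '[{"dx":0.015,"dy":0.04,"dz":0,"twist":0},{"dx":0.035,"dy":0.085,"dz":0,"twist":0},{"dx":0.05,"dy":0.13,"dz":0,"twist":0},{"dx":0.07,"dy":0.175,"dz":0,"twist":0},{"dx":0.085,"dy":0.22,"dz":0,"twist":0},{"dx":0.105,"dy":0.265,"dz":0,"twist":0},{"dx":0.12,"dy":0.31,"dz":0,"twist":0},{"dx":0.14,"dy":0.355,"dz":0,"twist":0},{"dx":0.155,"dy":0.4,"dz":0,"twist":0},{"dx":0.175,"dy":0.445,"dz":0,"twist":0},{"dx":0.19,"dy":0.49,"dz":0,"twist":0},{"dx":0.21,"dy":0.535,"dz":0,"twist":0}]' 115 40
```

```text
clock: 1.35
eef_pos: [0.436, -0.1256, 0.2141]
tcp_rot: [[0.947, 0.323, 0.0], [0.323, -0.947, -0.0], [0.0, 0.0, -1.0]]
wrist_force: [2.2, -0.6, -0.1]
grip_width: 0.0502
grip_force: 0.0
```

```bash
python3 -m creep '[{"dx":0.015,"dy":0.04,"dz":-0.01,"twist":-0.02},{"dx":0.03,"dy":0.08,"dz":-0.03,"twist":-0.02},{"dx":0.041,"dy":0.1,"dz":-0.05,"twist":-0.02},{"dx":0.041,"dy":0.1,"dz":-0.065,"twist":-0.02},{"dx":0.041,"dy":0.1,"dz":-0.065,"twist":-0.02},{"dx":0.041,"dy":0.1,"dz":-0.065,"twist":-0.02}]'
python3 - <<'E'
from plant import ctrl
import cv2,pickle
d=ctrl.get_image("wrist");pickle.dump(d,open("w1.pkl","wb"));cv2.imwrite("pics/w2.png",d["image"][...,::-1])
E
```

```text
clock: 1.95
eef_pos: [0.4769, -0.0277, 0.1491]
tcp_rot: [[0.953, 0.304, -0.001], [0.304, -0.953, 0.0], [-0.001, -0.0, -1.0]]
wrist_force: [0.2, -1.0, 0.5]
grip_width: 0.0499
grip_force: 0.0
```

View pics/w2.png

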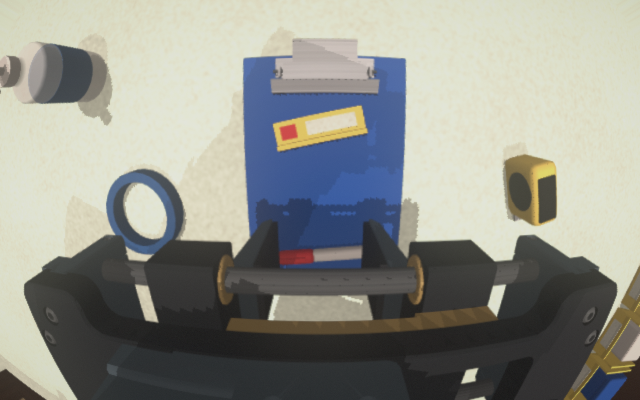

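The wrist view shows the board's head corners at (243,58) and (405,57), and the lip's base line from (271,93) to (379,93). The tag's rear base edge runs (278,151)–(367,132) and its front edge (273,124)–(361,106).

Run:
```python
import pickle; from h import *
im=pickle.load(open("w1.pkl","rb"))
P=lambda p,z:castf(im,p,z)
hd=P([(243,58),(405,57)],.007);lip=P([(271,93),(379,93)],.007);re=P([(278,151),(367,132)],.007);fr=P([(273,124),(361,106)],.012)
side=P([(244,70),(249,200),(405,70),(404,200)],.007)
tab=P([(292,39),(356,39)],.021)
yaw=lambda a,b:np.degrees(np.arctan2(*(a-b)[::-1]))
print("yaw head",yaw(hd[0],hd[1])-90,"lip",yaw(lip[0],lip[1])-90,"sides",yaw(side[0],side[1]),yaw(side[2],side[3]),"tag",yaw(re[0],re[1])-90,yaw(fr[0],fr[1])-90)
th=np.radians(17.6);ax=np.array([np.cos(th),np.sin(th)]);ay=np.array([-ax[1],ax[0]])
for n,o in(("head",118),("lip",79),("tab",131)):
    p={"head":hd,"lip":lip,"tab":tab}[n].mean(0);print(n,p,"board centre from it",p-ax*o/1000)
c0=np.array([.497,-.024])
for n,p in(("side",side),("re",re),("fr",fr),("tab",tab),("lip",lip)):print(n,np.round(1000*np.c_[(p-c0)@ax,(p-c0)@ay],1))
```

```text
yaw head 18.305341230279126 lip 17.9185259388763 sides 18.198030251072804 19.292225974053714 tag 29.92921473679469 29.309637154045234
head [0.61220775 0.0107733 ] board centre from it [ 0.49973125 -0.02490634]
lip [ 0.57550797 -0.00185982] board centre from it [ 0.50020591 -0.02574704]
tab [0.62466433 0.01513588] board centre from it [ 0.49979635 -0.02447457]
side [[106.5  79.3]
 [-29.8  77.9]
 [107.5 -83.7]
 [-29.4 -87.8]]
re [[ 21.9  45. ]
 [ 41.6 -45. ]]
fr [[ 49.7  48.9]
 [ 67.7 -37.9]]
tab [[133.3  29.2]
 [133.7 -31.8]]
lip [[ 81.2  51.4]
 [ 81.8 -56.7]]
```

```bash
python3 -m creep '[{"dx":0,"dy":0,"dz":-0.04,"twist":0.005},{"dx":0,"dy":0,"dz":-0.08,"twist":0.005},{"dx":0,"dy":0,"dz":-0.115,"twist":0.005},{"dx":0,"dy":0,"dz":-0.13,"twist":0.005},{"dx":0,"dy":0,"dz":-0.138,"twist":0.005},{"dx":0,"dy":0,"dz":-0.138,"twist":0.005}]'
python3 -m creep '[{"dx":0.01,"dy":0.003,"dz":0,"twist":0},{"dx":0.019,"dy":0.006,"dz":0,"twist":0},{"dx":0.024,"dy":0.008,"dz":0,"twist":0},{"dx":0.028,"dy":0.009,"dz":0,"twist":0},{"dx":0.032,"dy":0.0105,"dz":0,"twist":0},{"dx":0.036,"dy":0.012,"dz":0,"twist":0},{"dx":0.039,"dy":0.0125,"dz":0,"twist":0},{"dx":0.042,"dy":0.0135,"dz":0,"twist":0},{"dx":0.044,"dy":0.0145,"dz":0,"twist":0},{"dx":0.046,"dy":0.015,"dz":0,"twist":0},{"dx":0.046,"dy":0.015,"dz":0,"twist":0}]'
python3 - <<'E'
from plant import ctrl
import cv2,pickle
d=ctrl.get_image("wrist");pickle.dump(d,open("w3.pkl","wb"));cv2.imwrite("pics/w3.png",d["image"][...,::-1])
E
```

```text
clock: 2.6
eef_pos: [0.4772, -0.0279, 0.011]
tcp_rot: [[0.951, 0.308, -0.0], [0.308, -0.951, 0.0], [-0.0, -0.0, -1.0]]
wrist_force: [0.4, 0.7, 0.7]
grip_width: 0.0501
grip_force: 0.0
clock: 3.7
eef_pos: [0.5233, -0.0125, 0.0109]
tcp_rot: [[0.951, 0.309, 0.0], [0.309, -0.951, -0.0], [0.0, 0.0, -1.0]]
wrist_force: [-0.2, -0.3, -0.9]
grip_width: 0.05
grip_force: 0.0
```

View pics/w3.png

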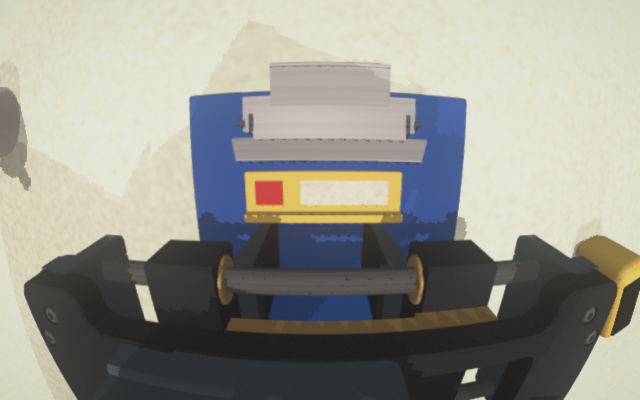

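The tag is now square to the board: its front edge is at row 172 over columns 246–402, and the lip's base is at row 162 over columns 234–422.

Run:
```python
import pickle; from h import *
im=pickle.load(open("w3.pkl","rb"))
P=lambda p,z:castf(im,p,z)
hd=P([(190,97),(466,99)],.007);lip=P([(234,161),(424,163)],.007);fr=P([(247,172),(401,172)],.012);tab=P([(271,64),(390,66)],.021);rt=P([(246,213),(402,213)],.019)
yaw=lambda p:np.degrees(np.arctan2(*(p[0]-p[1])[::-1]))-90
th=np.radians(18);ax=np.array([np.cos(th),np.sin(th)]);ay=np.array([-ax[1],ax[0]])
t=np.array([.5233,-.0125])
for n,p in(("hd",hd),("lip",lip),("fr",fr),("tab",tab),("ridgetop",rt)):print(n,yaw(p),"rel TCP",np.round(1000*np.c_[(p-t)@ax,(p-t)@ay],1))
```

```text
hd 17.93350656810081 rel TCP [[ 91.2  75.9]
 [ 91.  -87.6]]
lip 17.546528477289016 rel TCP [[ 52.   49.6]
 [ 51.1 -61.7]]
fr 18.05839780536226 rel TCP [[ 46.2  40.8]
 [ 46.3 -46.4]]
tab 17.567373587190346 rel TCP [[104.6  24.6]
 [104.1 -36.6]]
ridgetop 17.99669610812289 rel TCP [[ 24.2  41. ]
 [ 24.2 -46.7]]
```

```bash
python3 -m creep '[{"dx":0.002,"dy":0.0006,"dz":0,"twist":0},{"dx":0.004,"dy":0.0012,"dz":0,"twist":0},{"dx":0.004,"dy":0.0012,"dz":0,"twist":0},{"dx":-0.006,"dy":-0.002,"dz":0,"twist":0},{"dx":-0.016,"dy":-0.005,"dz":0,"twist":0},{"dx":-0.016,"dy":-0.005,"dz":0.03,"twist":0},{"dx":-0.016,"dy":-0.005,"dz":0.07,"twist":0},{"dx":-0.016,"dy":-0.005,"dz":0.09,"twist":0},{"dx":-0.016,"dy":-0.005,"dz":0.09,"twist":0}]'
python3 -c "
from plant import ctrl
print(ctrl.get_obs()['q'])"
```

```text
clock: 4.65
eef_pos: [0.5077, -0.0179, 0.1034]
tcp_rot: [[0.951, 0.308, 0.004], [0.308, -0.951, -0.0], [0.004, 0.002, -1.0]]
wrist_force: [-0.4, -1.3, -0.0]
grip_width: 0.05
grip_force: 0.0
[-8.10818875e-02  2.51182497e-01  2.16536965e+00 -9.47804310e-06
  7.20887015e-01  1.17616692e+00]
```

```bash
python3 -m creep '[{"dx":0.005,"dy":0.001,"dz":0,"twist":0.14},{"dx":0.011,"dy":0.003,"dz":0,"twist":0.28},{"dx":0.017,"dy":0.004,"dz":0,"twist":0.42},{"dx":0.022,"dy":0.006,"dz":0,"twist":0.56},{"dx":0.028,"dy":0.008,"dz":0,"twist":0.7},{"dx":0.034,"dy":0.009,"dz":0,"twist":0.84},{"dx":0.04,"dy":0.011,"dz":0,"twist":0.98},{"dx":0.046,"dy":0.013,"dz":0,"twist":1.12},{"dx":0.052,"dy":0.014,"dz":0,"twist":1.26},{"dx":0.058,"dy":0.016,"dz":0,"twist":1.4},{"dx":0.065,"dy":0.018,"dz":0,"twist":1.5},{"dx":0.065,"dy":0.018,"dz":0,"twist":1.571}]' 43 10
python3 -m creep '[{"dx":0,"dy":0,"dz":-0.02,"twist":0},{"dx":0,"dy":0,"dz":-0.045,"twist":0},{"dx":0,"dy":0,"dz":-0.055,"twist":0},{"dx":0,"dy":0,"dz":-0.055,"twist":0}]'
python3 - <<'E'
from plant import ctrl
import cv2,pickle
d=ctrl.get_image("wrist");pickle.dump(d,open("w4.pkl","wb"));cv2.imwrite("pics/w4.png",d["image"][...,::-1])
s=ctrl.get_image("side");pickle.dump(s,open("s4.pkl","wb"))
cv2.imwrite("pics/s4.png",cv2.resize(s["image"][150:250,260:420,::-1],None,fx=5,fy=5,interpolation=cv2.INTER_CUBIC))
E
```

```text
clock: 5.85
eef_pos: [0.5714, 0.0004, 0.0996]
tcp_rot: [[-0.313, 0.95, -0.001], [0.95, 0.313, 0.0], [0.0, -0.001, -1.0]]
wrist_force: [-1.1, 0.5, 0.0]
grip_width: 0.0758
grip_force: 0.0
clock: 6.25
eef_pos: [0.5702, 0.0004, 0.0439]
tcp_rot: [[-0.309, 0.951, -0.004], [0.951, 0.309, 0.0], [0.001, -0.004, -1.0]]
wrist_force: [0.5, -0.3, 0.4]
grip_width: 0.0757
grip_force: 0.0
```

View pics/w4.png

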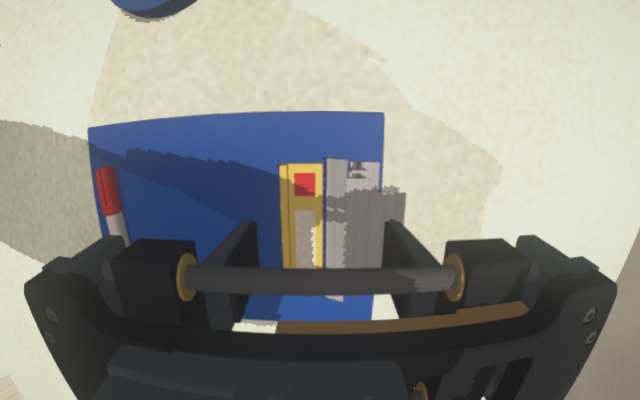

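View pics/s4.png

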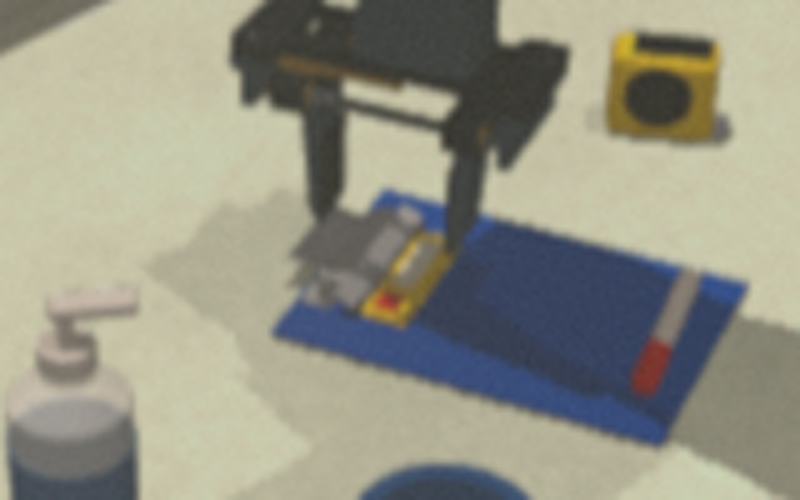

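The wrist view shows the ridge's rear top edge at column 280 and the tag's front at 323 (row 165). The board's head corner is at (384,113) and the tab's outer edge at (405,195). In the side view the fingers straddle the tag and the tab.

Run:
```python
import pickle; from h import *
im=pickle.load(open("w4.pkl","rb"))
P=lambda p,z:castf(im,p,z)
th=np.radians(18);ax=np.array([np.cos(th),np.sin(th)]);ay=np.array([-ax[1],ax[0]])
t=np.array([.5702,.0004])
for n,p,z in(("ridge",[(280,165),(282,260)],.019),("front",[(323,165),(323,255)],.012),("head",[(384,114),(378,300)],.007),("tabedge",[(405,195),(407,225)],.021),("yedge",[(250,114),(340,112)],.007)):
    q=P(p,z);print(n,np.round(1000*np.c_[(q-t)@ax,(q-t)@ay],1))
```

```text
ridge [[-25.2  45. ]
 [-26.3 -21.9]]
front [[  2.3  43.8]
 [  2.5 -21. ]]
head [[ 43.2  78.3]
 [ 46.8 -64.3]]
tabedge [[56.5 25.9]
 [59.6  4.8]]
yedge [[-46.8  78.5]
 [ 13.6  78.9]]
```

```bash
python3 -m creep '[{"dx":0.003,"dy":0.001,"dz":-0.01,"twist":0},{"dx":0.003,"dy":0.001,"dz":-0.016,"twist":0},{"dx":0.003,"dy":0.001,"dz":-0.016,"twist":0},{"dx":0.003,"dy":0.001,"dz":-0.016,"twist":0}]'
python3 -m creep '[{"dx":0,"dy":0,"dz":-0.004,"twist":0},{"dx":0,"dy":0,"dz":-0.007,"twist":0},{"dx":0,"dy":0,"dz":-0.01,"twist":0},{"dx":0,"dy":0,"dz":-0.012,"twist":0},{"dx":0,"dy":0,"dz":-0.0135,"twist":0},{"dx":0,"dy":0,"dz":-0.0135,"twist":0},{"dx":0,"dy":0,"dz":-0.0135,"twist":0}]'
python3 - <<'E'
from plant import ctrl
import cv2,pickle
d=ctrl.get_image("wrist");pickle.dump(d,open("w5.pkl","wb"));cv2.imwrite("pics/w5.png",d["image"][...,::-1])
E
```

```text
clock: 6.75
eef_pos: [0.5749, 0.0015, 0.0299]
tcp_rot: [[-0.309, 0.951, -0.0], [0.951, 0.309, 0.0], [0.0, -0.0, -1.0]]
wrist_force: [0.5, -0.4, 0.0]
grip_width: 0.076
grip_force: 0.0
clock: 7.45
eef_pos: [0.5757, 0.0016, 0.0168]
tcp_rot: [[-0.309, 0.951, 0.001], [0.951, 0.309, 0.0], [-0.0, 0.001, -1.0]]
wrist_force: [-0.6, 1.8, 7.7]
grip_width: 0.0757
grip_force: 3.7
```

View pics/w5.png

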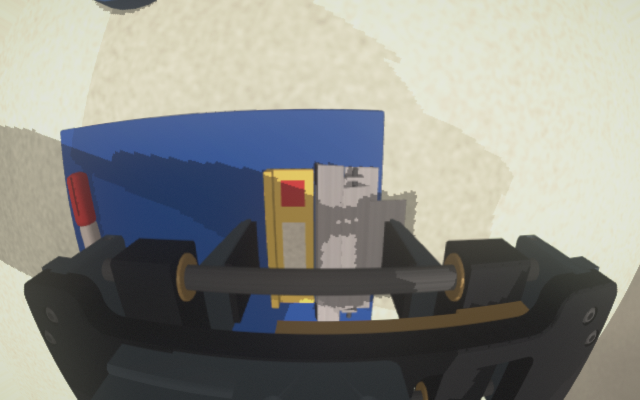

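```bash
python3 -m creep '[{"dx":0,"dy":0,"dz":-0.0015,"twist":0},{"dx":0,"dy":0,"dz":-0.003,"twist":0},{"dx":0,"dy":0,"dz":-0.003,"twist":0},{"dx":0,"dy":0,"dz":-0.003,"twist":0}]'
python3 -m creep '[{"dx":0.001,"dy":0.0003,"dz":0,"twist":0},{"dx":0.002,"dy":0.0006,"dz":0,"twist":0},{"dx":0.002,"dy":0.0006,"dz":0,"twist":0}]' 55 10
python3 - <<'E'
from plant import ctrl
import cv2,pickle
d=ctrl.get_image("side")
cv2.imwrite("pics/s5.png",cv2.resize(d["image"][180:230,300:380,::-1],None,fx=10,fy=10,interpolation=cv2.INTER_CUBIC))
E
```

```text
clock: 7.9
eef_pos: [0.5755, 0.0015, 0.0138]
tcp_rot: [[-0.309, 0.951, 0.001], [0.951, 0.309, 0.0], [-0.0, 0.001, -1.0]]
wrist_force: [-2.9, 1.0, 9.4]
grip_width: 0.0759
grip_force: 4.2
clock: 8.2
eef_pos: [0.5776, 0.0022, 0.0138]
tcp_rot: [[-0.309, 0.951, 0.001], [0.951, 0.309, 0.0], [-0.0, 0.001, -1.0]]
wrist_force: [-1.3, 1.4, 8.9]
grip_width: 0.0717
grip_force: 4.2
```

View pics/s5.png

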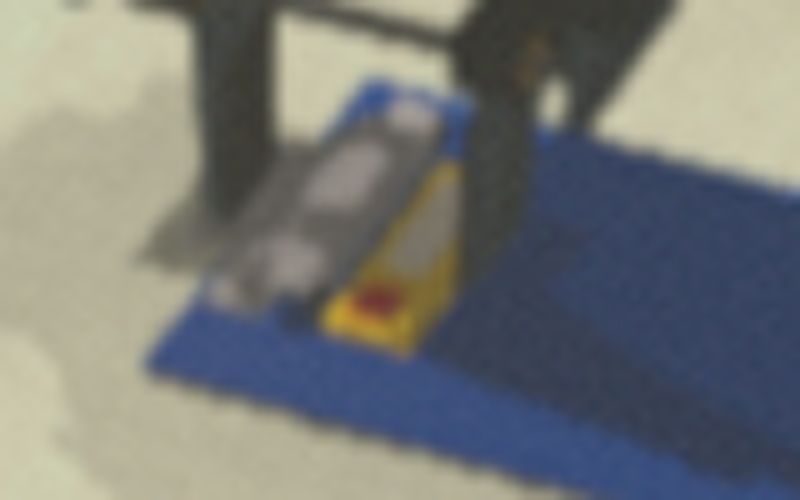

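The clip is visibly open: there is a dark gap under the lip near crop (300,315). The tag is still in front of it and the pusher is right behind the ridge. Next I close the fingers in small steps while the arm compensates.

```bash
python3 -m creep '[{"dx":0.001,"dy":0.0003,"dz":0,"twist":0},{"dx":0.001,"dy":0.0003,"dz":0,"twist":0}]' 61 10 
python3 -m creep '[{"dx":0.001,"dy":0.0003,"dz":0,"twist":0},{"dx":0.001,"dy":0.0003,"dz":0,"twist":0}]' 67 10 
python3 -m creep '[{"dx":0.001,"dy":0.0003,"dz":0,"twist":0},{"dx":0.001,"dy":0.0003,"dz":0,"twist":0}]' 73 10 
python3 -m creep '[{"dx":0.001,"dy":0.0003,"dz":0,"twist":0},{"dx":0.001,"dy":0.0003,"dz":0,"twist":0}]' 79 10 
python3 -m creep '[{"dx":0.001,"dy":0.0003,"dz":0,"twist":0},{"dx":0.001,"dy":0.0003,"dz":0,"twist":0}]' 85 10 
python3 -m creep '[{"dx":0.001,"dy":0.0003,"dz":0,"twist":0},{"dx":0.001,"dy":0.0003,"dz":0,"twist":0}]' 91 10
python3 - <<'E'
from plant import ctrl
import cv2,pickle
d=ctrl.get_image("wrist");pickle.dump(d,open("w6.pkl","wb"));cv2.imwrite("pics/w6.png",d["image"][...,::-1])
E
```

```text
clock: 8.45
eef_pos: [0.5786, 0.0025, 0.0138]
tcp_rot: [[-0.309, 0.951, 0.001], [0.951, 0.309, 0.0], [-0.0, 0.001, -1.0]]
wrist_force: [-1.4, 2.5, 8.3]
grip_width: 0.0695
grip_force: 4.3
clock: 8.65
eef_pos: [0.5796, 0.0028, 0.0139]
tcp_rot: [[-0.309, 0.951, 0.001], [0.951, 0.309, 0.0], [-0.0, 0.001, -1.0]]
wrist_force: [-0.1, 1.2, 9.1]
grip_width: 0.0671
grip_force: 4.3
clock: 8.85
eef_pos: [0.5807, 0.0031, 0.0139]
tcp_rot: [[-0.309, 0.951, 0.001], [0.951, 0.309, 0.0], [-0.0, 0.001, -1.0]]
wrist_force: [-1.4, 1.5, 9.5]
grip_width: 0.0651
grip_force: 4.3
clock: 9.05
eef_pos: [0.5817, 0.0034, 0.0139]
tcp_rot: [[-0.309, 0.951, 0.001], [0.951, 0.309, 0.0], [-0.0, 0.001, -1.0]]
wrist_force: [-0.9, 2.5, 8.9]
grip_width: 0.0631
grip_force: 4.3
clock: 9.25
eef_pos: [0.5827, 0.0037, 0.0139]
tcp_rot: [[-0.309, 0.951, 0.001], [0.951, 0.309, 0.0], [-0.0, 0.001, -1.0]]
wrist_force: [-0.4, 2.7, 9.1]
grip_width: 0.0613
grip_force: 4.3
clock: 9.45
eef_pos: [0.5837, 0.0041, 0.0139]
tcp_rot: [[-0.309, 0.951, 0.001], [0.951, 0.309, 0.0], [-0.0, 0.001, -1.0]]
wrist_force: [-0.8, 2.6, 8.4]
grip_width: 0.0583
grip_force: 4.4
```

View pics/w6.png

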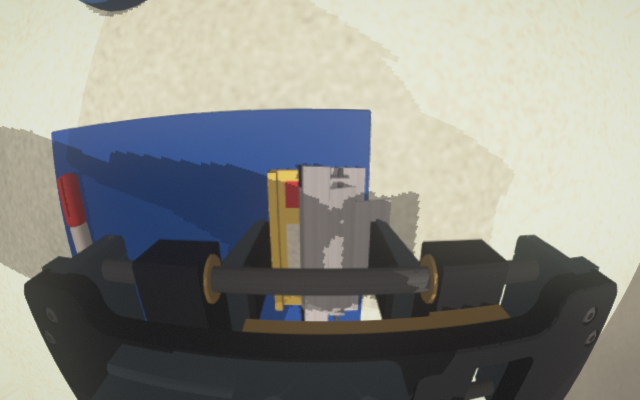

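The tag is sliding squarely beneath the lip: the lip edge at column 300 now covers part of the red square. I continue until the fingers stall.

```bash
python3 -m creep '[{"dx":0.001,"dy":0.0003,"dz":0,"twist":0},{"dx":0.001,"dy":0.0003,"dz":0,"twist":0}]' 97 10 |grep -v rot
python3 -m creep '[{"dx":0.001,"dy":0.0003,"dz":0,"twist":0},{"dx":0.001,"dy":0.0003,"dz":0,"twist":0}]' 103 10 |grep -v rot
python3 -m creep '[{"dx":0.001,"dy":0.0003,"dz":0,"twist":0},{"dx":0.001,"dy":0.0003,"dz":0,"twist":0}]' 108 10 |grep -v rot
python3 -m creep '[{"dx":0.0005,"dy":0.0002,"dz":0,"twist":0},{"dx":0.0005,"dy":0.0002,"dz":0,"twist":0}]' 112 10 |grep -v rot
python3 -m creep '[{"dx":0.0005,"dy":0.0002,"dz":0,"twist":0},{"dx":0.0005,"dy":0.0002,"dz":0,"twist":0}]' 115 10 |grep -v rot
```

```text
clock: 9.7
eef_pos: [0.5847, 0.0044, 0.0139]
wrist_force: [-1.4, 3.4, 8.9]
grip_width: 0.0565
grip_force: 4.4
clock: 9.9
eef_pos: [0.5858, 0.0047, 0.0139]
wrist_force: [-0.4, 3.1, 9.2]
grip_width: 0.0543
grip_force: 4.4
clock: 10.1
eef_pos: [0.5866, 0.005, 0.0139]
wrist_force: [0.1, 3.9, 8.2]
grip_width: 0.0529
grip_force: 4.6
clock: 10.3
eef_pos: [0.5866, 0.005, 0.0138]
wrist_force: [-4.3, 1.7, 11.8]
grip_width: 0.0519
grip_force: 10.6
clock: 10.5
eef_pos: [0.5866, 0.0051, 0.0138]
wrist_force: [-7.2, -1.3, 15.3]
grip_width: 0.0524
grip_force: 11.4
```

The fingers stalled at 52 mm with 11 N of grip, and the pusher is at board x ≈ 66 mm, so the tag is home. I back the pusher off, then lift.

```bash
python3 -m creep '[{"dx":0,"dy":0,"dz":0,"twist":0},{"dx":0,"dy":0,"dz":0,"twist":0}]' 88 10 |grep -v rot
python3 -m creep '[{"dx":0,"dy":0,"dz":0.003,"twist":0},{"dx":0,"dy":0,"dz":0.006,"twist":0},{"dx":0,"dy":0,"dz":0.01,"twist":0},{"dx":0,"dy":0,"dz":0.03,"twist":0},{"dx":0,"dy":0,"dz":0.06,"twist":0},{"dx":0,"dy":0,"dz":0.09,"twist":0},{"dx":0,"dy":0,"dz":0.09,"twist":0},{"dx":0,"dy":0,"dz":0.09,"twist":0}]' |grep -v rot
python3 - <<'E'
from plant import ctrl
import cv2,pickle
d=ctrl.get_image("wrist");pickle.dump(d,open("w7.pkl","wb"));cv2.imwrite("pics/w7.png",cv2.resize(d["image"][60:340,200:460,::-1],None,fx=2,fy=2,interpolation=cv2.INTER_CUBIC))
E
```

```text
clock: 10.7
eef_pos: [0.5871, 0.0051, 0.0137]
wrist_force: [-2.9, -0.5, 8.1]
grip_width: 0.0597
grip_force: 3.3
clock: 11.5
eef_pos: [0.5872, 0.0052, 0.1038]
wrist_force: [-0.1, -0.4, -0.0]
grip_width: 0.0598
grip_force: 0.0
```

View pics/w7.png

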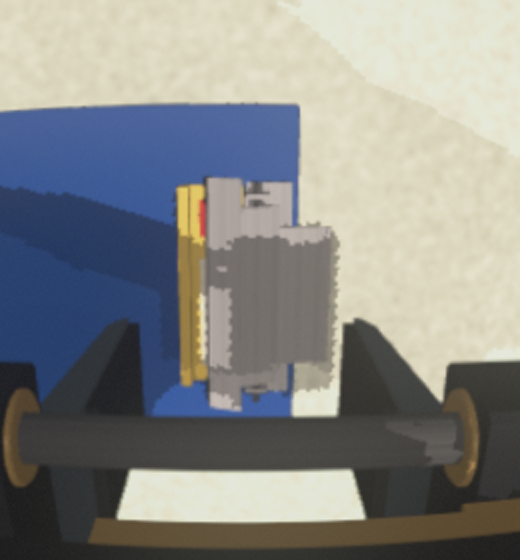

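The tag sits under the closed lip. Its ridge rear edge runs crop (177,187)–(181,385), and the head edge (299,105)–(292,415). One numeric check, then hand in.

Run:
```python
import pickle; from h import *
im=pickle.load(open("w7.pkl","rb"))
th=np.radians(18);ax=np.array([np.cos(th),np.sin(th)]);ay=np.array([-ax[1],ax[0]])
t=np.array([.5872,.0052])
for n,p,z in(("ridge",[(177,187),(181,385)],.019),("head",[(299,107),(292,415)],.007),("lip",[(208,178),(211,405)],.014)):
    q=castf(im,np.array(p)/2+[200,60],z);print(n,np.round(1000*np.c_[(q-t)@ax,(q-t)@ay],1))
```

```text
ridge [[-25.6  45.4]
 [-26.2 -43.9]]
head [[ 25.7  78.8]
 [ 25.7 -65.5]]
lip [[-13.   48.6]
 [-13.  -56.4]]
```

```bash
python3 -c "
from plant import ctrl
print(ctrl.hand_in())"
```

```text
the job is handed in; nothing more can be done
None
```

I've handed the job in: the tag is under the closed clip, against the stop to within about 1 mm and about 0.4° off square by my last wrist-camera check, and the bystanders were left alone; no verdict came back.

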